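Set the limit pointer, then probe two spots on a steel plate

ROBOT

A 6-joint arm with a two-finger parallel gripper is mounted at the origin on the work surface. World frame = base frame: x ahead of the robot, y to its left, z up, the work surface at z = 0. Lengths are in m, angles in rad, forces in N, time in s.
With the tool pointing down it reaches from about 0.35 to 0.725 m from the base axis. Payload 6 kg.
Tool frame: the origin (TCP) lies between the finger pads; the fingertips stand 8 mm ahead of it and the grasp point (between the pads) lies 11 mm behind it; z points along the fingers, y is the line along which they close (so a half turn about z gives the same grasp; the last joint's range is limited). The gripper opens to 85 mm and grips with 20 to 120 N. Pads are 22 mm wide; open, the fingers measure 114 mm over their backs; the gripper's body (76 mm by 85 mm) begins 54 mm behind the grasp point. The pads swing forward as they close: fully open they stand 13 mm farther back than shut.
Start: joints at [-0.998, 0.04, 0.085, 0, -1.615, -0.334], TCP at [0.142, -0.583, 0.239] pointing down, gripper open.
Joint ranges: [-2.56, 2.56], [-1.29, 2.01], [-1.08, 1.49], [-3.29, 1.98], [-2.81, -0.18], [-2.99, 2.99]. Speed limits (rad/s): [2.57, 2.57, 3.01, 3.14, 3.14, 3.14].

INTERFACE

Orientations are given as a unit quaternion [w, x, y, z].
In Python, from workcell import env gives the robot as it stands.
- The arm moves only by the tool apply_moves, never from a script. Its argument "moves" is a list that holds one entry, the list of rows, each a list of 5 numbers: the closure, from 0 (fully open) to 1 (shut), then the shift along the tool's x, y, z each as a share of 20 mm, from -1 to 1, then the turn about the tool's z as a share of 8 degrees, from -1 to 1. In form: [[[jaw, x, y, z, spin], ...]]. A call has 1 to 8 rows; each row shifts and turns the commanded pose from where the row before left it, along the tool's axes as they then stand; what a row does not reach is not made up. A row lasts 1/8 s, in which the tool goes at most 62.5 mm and 10.7 degrees, less where a joint would pass 70% of its speed; a pose out of reach is approached as far as the arm can. A call with a number of a shift or a turn outside -1 to 1 is refused whole. A call with a gripper value outside its range is refused whole. The fingers move at their own pace and stop on an object; the grip force is fixed at half the most. Time passes only in rows, so rows that do not move let the fingers close. It gives the time, the measured TCP pose, the force, the opening and the grip force at its end, in the units of the state.
- env.state(): the state, without advancing time (a new reading comes with each control period).
- env.get_image(name): name is "side" or "top" or "wrist"; returns a dict with "img" (400x640x3 uint8, red, green, blue), "K" (3x3 intrinsics, pixels), "k1" (the pictures are not rectified: a ray, as slopes to the right and down, at radius r is drawn at 1 + k1 r^2 times it, then the intrinsics apply), "cam_to_world" (4x4, takes a point from camera to world coordinates); the wrist camera has in their place "tool_from_camera" (4x4, takes a point from camera to tool coordinates, whose origin is the TCP and whose axes are the flange's). Camera axes: x right, y down, z forward; pixel columns grow to the right and rows downward; lengths in m; the calibration is good to about 2 mm. A picture is of the moment at which its call begins: read the wrist's pose just before it. There is no depth.
- env.close_job(): hands the job in; it is judged then, once.
The state is a dict: "t": time; "joints": joint angles; "qd": joint speeds; "tau": joint torques, N m; "ee_pos": TCP position; "tcp_rot": TCP orientation; "ft_force": force on the tool from outside, world axes, zero at the start; "torque": the same for the moment, N m; "grip_width": finger opening in m; "grip_force": force on a finger pad.
Only numpy, scipy, OpenCV 4.12 (cv2) and the standard library are available. Lean on these libraries where they do the work, as an engineer would, in place of code of your own. Each camera call takes 0.05 s, during which the arm holds its last target. There are 200 camera calls.

TASK

First turn the tester's knob until its pointer tip lies on the red mark. Then take the orange probe from its stand and, keeping it upright, gently press its sprung tip on the yellow spot and then on the blue spot of the rusty plate, holding it still on each for half a second; never press on the white spot. Hang the probe back in its stand, leave the pointer on the mark, and do not disturb the bolt bin, the grinder or the paint tin.

Things in the scene. Friction and masses are not known exactly. Their poses are not given: they have to be found in the camera images.
- tester: Fixed yellow tester box with black rubber foot, 194 x 134 x 50 mm high; origin at the centre of its underside. Its own x runs along the 194 mm side: the knob stands at x = -60 mm (nearer the robot), the round flat dial (110 mm across, its top at 58 mm) at x = +36 mm. It is turned by up to 0.3 rad
- knob_grip (a point): point on the knob's vertical axis at the height to grip. The knob is a bar grip for two fingers: 14 mm thick, 42 mm long and 30 mm tall, its top 94 mm and its foot 64 mm above the bench, this point at 87 mm, standing on a round 44 mm skirt. The point turns with the knob: its x axis runs along the bar, so the fingers close along its y axis
- knob (a joint): angle of the knob, rad, 0 to 3.0, grows as it is turned clockwise seen from above; at 0 the bar lies along the tester's x axis. It is stiff enough to stay where it is left. Twice the pointer's angle
- pointer (a joint): angle of the black dial pointer, rad, clockwise seen from above; 0 points along the tester's +y. Geared to the knob: it turns the same way by half the knob's angle
- pointer_tip (a point): tip of the black pointer, 44 mm from the dial's centre
- limit (a joint): angle of the red mark about the dial's centre, in the same sense and from the same zero as the pointer; it stays put. The knob must be turned to twice this angle
- limit_mark (a point): centre line of the red mark, 7 mm wide, at 44 mm from the dial's centre (the pointer tip lies on it when both points meet in plan)
- stand: fixed probe stand: 90 x 90 mm steel base, four thin posts and a 70 x 70 mm aluminium top plate whose upper face is 90 mm above the bench, with one round 31 mm hole in its centre. Origin at the centre of the underside
- stand_hole (a point): centre of the stand's hole at the upper face of its top plate
- probe: loose wireless probe of 0.13 kg, all round about its own z axis, hanging upright in the stand's hole by its flange. Origin at the end of the unpressed brass tip. Heights above it: brass tip 6 mm across from 0 to 14 mm, steel shaft 16 mm across to 75 mm, black flange 46 mm across from 75 to 81 mm (its underside rests on the stand), orange round grip 24 mm across from 81 to 127 mm, end cap to 129 mm
- probe_grip (a point): point on the probe's axis in the orange grip, 106 mm above the unpressed tip's end and 31 mm above the flange's underside
- probe_tip (a joint): how far the sprung brass tip is pushed in, m: 0 free, 0.008 fully in (about 5 N); it counts as pressed beyond 0.002
- tip_end (a point): the end of the brass tip; it moves with the tip
- plate: fixed rusty brown steel plate 240 x 200 mm, 6 mm thick, flat on the bench; origin at the centre of its underside, z axis up
- spot_yellow: yellow paint spot 20 mm across on the plate, to be touched first; origin at its centre, 6 mm above the bench
- spot_blue: blue paint spot 20 mm across on the plate, to be touched second; origin at its centre
- spot_white: white paint spot 20 mm across on the plate, not to be pressed; origin at its centre. Which spot lies where on the plate changes from start to start
- bolt_bin: bystander: loose open yellow bin with bolts, 120 x 100 x 55 mm, origin at the centre of its underside
- grinder: bystander: loose yellow and black angle grinder, about 320 x 110 mm and 79 mm high, lying along its own x, disc at +35 mm, tail at -225 mm
- paint_tin: bystander: small paint tin 72 mm across and 85 mm high, origin at the centre of its underside
Things that resemble listed ones, but are neither listed nor needed, are in the scene too. Of the things like the probe, leave any that is green or turquoise; of the rest the smaller one is meant.

How it is judged:
By the outcome, as a careful person would: the job done as asked, in the order asked, and still so for the second after the job is handed in, with the robot touching nothing.
It also fails if it takes over 72 s, if anything falls off the work surface, if the arm or the gripper's body presses on something with over 40 N, if the wrist force passes 120 N, or if a joint passes its speed limit or range.

## Working session

There is one attempt and no reset: what is moved stays moved. The work goes in short steps, Python scripts to look and compute and a tool call to move; the robot and the scene stay as the last step left them, time stands still between calls to the robot, and variables do not carry over. Pictures are saved under pics/ and viewed, at most 13 in all, crops included, and the job is handed in when it is done.

Besides the shell and the picture viewer there is one more tool, called after ">>>" as a command line: name --argument value ..., lists and objects as JSON in quotes. apply_moves: Moves the arm, as the interface text tells. Its arguments: {"type":"object","properties":{"moves":{"type":"array"}},"required":["moves"]}

```bash
ls; mkdir -p pics
cat > h.py <<'E'
import numpy as np, cv2
from workcell import env
from scipy.spatial.transform import Rotation as R
def rot(q): return R.from_quat([q[1],q[2],q[3],q[0]]).as_matrix()
def grab(n):
    s=env.state(); d=env.get_image(n)
    if 'cam_to_world' in d: T=np.array(d['cam_to_world'])
    else:
        A=np.eye(4); A[:3,:3]=rot(s['tcp_rot']); A[:3,3]=s['ee_pos']; T=A@np.array(d['tool_from_camera'])
    return d['img'],np.array(d['K']),float(d['k1']),T
def ray(px,K,k1,T):
    p=cv2.undistortPoints(np.array([[px]],float),K,np.array([k1,0,0,0,0.]))[0,0]
    v=T[:3,:3]@np.array([p[0],p[1],1]); return T[:3,3],v
def onz(px,z,K,k1,T):
    o,v=ray(px,K,k1,T); return o+v*(z-o[2])/v[2]
def proj(P,K,k1,T):
    c=T[:3,:3].T@(np.array(P)-T[:3,3]); x=c[:2]/c[2]; x=x*(1+k1*(x@x)); return K[:2,:2]@x+K[:2,2]
def save(n,img,f=1):
    cv2.imwrite('pics/'+n,cv2.resize(img[:,:,::-1],None,fx=f,fy=f,interpolation=cv2.INTER_CUBIC))
E
python3 - <<'E'
from h import *
for n in ['top','side']:
    i,K,k1,T=grab(n); save(n+'0.png',i,1.25); np.savez(n+'0.npz',i=i,K=K,k1=k1,T=T); print(n,K.round(1).tolist(),k1,T.round(3).tolist())
print(env.state())
E
```

```text
pics
top [[408.7, 0.0, 322.9], [0.0, 408.7, 201.3], [0.0, 0.0, 1.0]] -0.013338688118760435 [[0.025, -0.995, 0.097, 0.481], [-0.999, -0.027, -0.019, 0.001], [0.021, -0.097, -0.995, 1.149], [0.0, 0.0, 0.0, 1.0]]
side [[427.1, 0.0, 320.3], [0.0, 427.1, 195.4], [0.0, 0.0, 1.0]] 0.029538068745248332 [[-0.98, -0.113, 0.164, 0.383], [-0.199, 0.487, -0.851, 1.019], [0.017, -0.866, -0.499, 0.704], [0.0, 0.0, 0.0, 1.0]]
{'t': 0.1, 'joints': array([-9.98304170e-01,  4.07496497e-02,  8.39344815e-02, -4.06798079e-04,
       -1.61549907e+00, -3.33735526e-01]), 'qd': array([ 0.00083876, -0.00211219,  0.00063496,  0.00109122,  0.00074273,
       -0.00179933]), 'tau': array([-5.17017048e-03, -3.69341755e+01,  3.48280191e+01,  6.95169613e+00,
       -4.55733330e-03, -7.71960458e-06]), 'ee_pos': array([ 0.14192632, -0.58268847,  0.23839329]), 'tcp_rot': array([-1.49548863e-04, -1.19103805e-01,  9.92881497e-01,  7.71323812e-04]), 'ft_force': array([-0.56277982,  0.34623479,  0.11723039]), 'torque': array([-0.03489274, -0.01373625, -0.01098909]), 'grip_force': 0.0, 'grip_width': 0.08532965152184956}
```

View pics/top0.png

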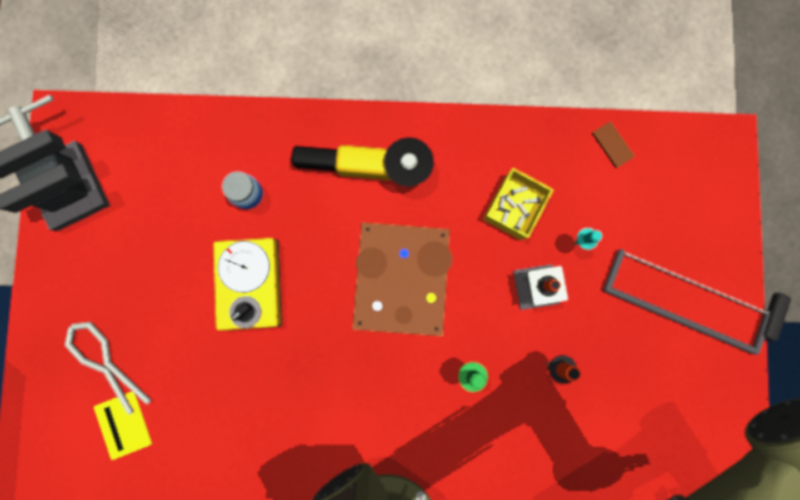

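View pics/side0.png

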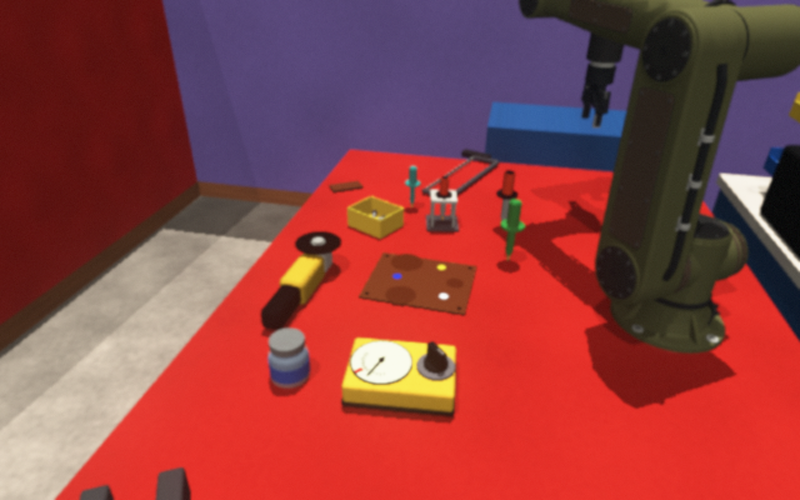

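The top view (800x500) shows the tester with its dial at (243,267) and knob at (245,312). The pointer tip is near (225,262) and the red mark is up-left of it. The plate is at (403,278) with blue (404,253), yellow (431,297) and white (377,306).

There are four probe-like things: one in the stand (548,286), one turquoise (588,238), one green (473,377) and one large orange-red (565,370). The one in the stand fits, being the smaller of the two orange ones. I'll check this in a crop.

Run:
```python
from h import *
L=lambda n:(lambda d:(d['i'],d['K'],float(d['k1']),d['T']))(np.load(n+'0.npz'))
i,K,k1,T=L('top'); hsv=cv2.cvtColor(i,cv2.COLOR_RGB2HSV)
def blobs(m,amin,name,z,box=None):
    m=m.astype(np.uint8)
    if box: 
        mm=np.zeros_like(m); mm[box[1]:box[3],box[0]:box[2]]=m[box[1]:box[3],box[0]:box[2]]; m=mm
    n,l,s,c=cv2.connectedComponentsWithStats(m)
    for k in range(1,n):
        if s[k,4]>=amin: print(name,c[k].round(1),s[k].tolist(),onz(c[k],z,K,k1,T).round(4)[:2])
H,S,V=[hsv[...,k].astype(int) for k in range(3)]
pl=(280,175,362,272)
blobs((H>105)&(H<135)&(S>120),5,'blue',.006,pl)
blobs((H>22)&(H<35)&(S>150)&(V>150),5,'yellow',.006,pl)
blobs((S<60)&(V>150),5,'white',.006,pl)
blobs((S<60)&(V>130),100,'dial',.058,(165,185,228,245))
blobs((S<60)&(V>130),50,'standtop',.09,(405,205,460,250))
blobs((S<90)&(V<150),50,'knobskirt',.06,(165,235,228,270))
# tester yellow box
m=((H>20)&(H<35)&(S>130)&(V>130)).astype(np.uint8); b=np.zeros_like(m); b[180:275,165:230]=m[180:275,165:230]
c=max(cv2.findContours(b,0,1)[0],key=cv2.contourArea); c=cv2.convexHull(c)
P=np.array([onz(p[0],.05,K,k1,T)[:2] for p in c.astype(float)],np.float32)
print('tester',cv2.minAreaRect(P))
m=((S<60)&(V>130)).astype(np.uint8); b=np.zeros_like(m); b[205:250,405:460]=m[205:250,405:460]
c=cv2.convexHull(max(cv2.findContours(b,0,1)[0],key=cv2.contourArea))
P=np.array([onz(p[0],.09,K,k1,T)[:2] for p in c.astype(float)],np.float32); print('stand',cv2.minAreaRect(P))
a=cv2.resize(i[185:270,165:230],None,fx=6,fy=6,interpolation=2); b=cv2.resize(i[205:320,400:475],(int(75*510/115),510),interpolation=2)
save('crop1.png',np.hstack([a,b]))
```

```text
blue [322.8 202.4] [320, 200, 7, 6, 35] [ 0.5897 -0.0207]
yellow [344.4 237.8] [341, 234, 8, 9, 56] [ 0.4925 -0.0836]
white [301.4 244.4] [298, 241, 8, 8, 54] [0.4711 0.0358]
dial [194.7 213.2] [175, 193, 40, 41, 1264] [0.5468 0.3202]
standtop [436.5 228.1] [422, 213, 32, 32, 571] [ 0.5226 -0.317 ]
knobskirt [194.8 249.4] [185, 240, 21, 19, 302] [0.4514 0.314 ]
tester ((0.5117312669754028, 0.3155534863471985), (0.18793673813343048, 0.1324552446603775), 5.231630325317383)
stand ((0.5233529806137085, -0.31913429498672485), (0.0788399800658226, 0.07201282680034637), 10.860098838806152)
```

View pics/crop1.png

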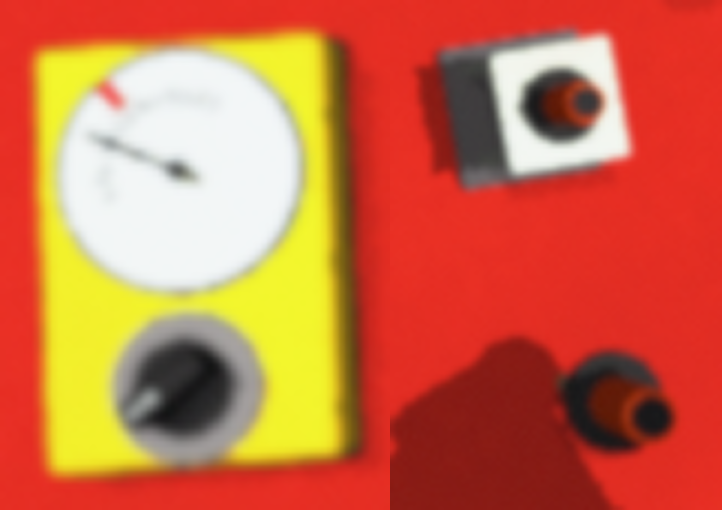

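The crop shows pointer tip (88,133), red mark (110,94), dial centre (181,171) and the knob bar pointing up-right. The orange probe in the stand is clearly smaller than the free one below it, so that's the target. Next I'll write a planner for the move rows.

```bash
cat >> h.py <<'E'
def ang():  # world angle of tool x, deg
    M=rot(env.state()['tcp_rot']); return np.degrees(np.arctan2(M[1,0],M[0,0]))
def plan(wps,jaw,a0=None,p0=None,step=1.0):
    """wps: (x,y,z,angle deg); prints rows in groups of 8"""
    s=env.state(); p=np.array(s['ee_pos']) if p0 is None else np.array(p0,float); a=ang() if a0 is None else a0; rows=[]
    for w in wps:
        while True:
            t=np.array(w[:3])-p; da=w[3]-a
            if np.abs(t).max()<3e-4 and abs(da)<.3: break
            c,sn=np.cos(np.radians(a)),np.sin(np.radians(a))
            v=np.array([c*t[0]+sn*t[1], sn*t[0]-c*t[1], -t[2]])/.02
            m=np.abs(v).max(); v=v*min(1,step/max(m,1e-9)); v=np.round(v,2)
            sp=round(float(np.clip(-da/8,-1,1)),2)
            rows.append([jaw,*[float(q) for q in v],sp])
            p=p+.02*np.array([c*v[0]+sn*v[1], sn*v[0]-c*v[1], -v[2]]); a-=8*sp
    for k in range(0,len(rows),8): print(str(rows[k:k+8]).replace(' ',''))
    print('end',p.round(4),round(a,2))
E
python3 - <<'E'
from h import *
print(ang()); plan([(.43,-.29,.239,-166),(.43,.30,.24,-45)],0)
E
```

```text
-166.3192237420778
[[0,-1.0,0.62,-0.0,-0.04],[0,-1.0,0.61,-0.0,0.0],[0,-1.0,0.61,-0.0,0.0],[0,-1.0,0.61,-0.0,0.0],[0,-1.0,0.61,-0.0,0.0],[0,-1.0,0.61,-0.0,0.0],[0,-1.0,0.61,-0.0,0.0],[0,-1.0,0.61,-0.0,0.0]]
[[0,-1.0,0.61,-0.0,0.0],[0,-1.0,0.61,-0.0,0.0],[0,-1.0,0.61,-0.0,0.0],[0,-1.0,0.61,-0.0,0.0],[0,-1.0,0.62,-0.01,0.0],[0,-1.0,0.61,-0.0,0.0],[0,-1.0,0.62,-0.01,0.0],[0,-1.0,0.61,-0.0,0.0]]
[[0,-1.0,0.62,-0.01,0.0],[0,-0.51,0.31,-0.0,0.0],[0,-0.25,1.0,-0.0,-1.0],[0,-0.4,1.0,-0.0,-1.0],[0,-0.58,1.0,-0.0,-1.0],[0,-0.78,1.0,-0.0,-1.0],[0,-1.0,0.97,-0.0,-1.0],[0,-1.0,0.73,-0.0,-1.0]]
[[0,-1.0,0.53,-0.0,-1.0],[0,-1.0,0.36,-0.0,-1.0],[0,-1.0,0.21,-0.0,-1.0],[0,-1.0,0.07,-0.0,-1.0],[0,-1.0,-0.07,-0.0,-1.0],[0,-1.0,-0.21,-0.0,-1.0],[0,-1.0,-0.36,-0.0,-1.0],[0,-1.0,-0.53,-0.0,-1.0]]
[[0,-1.0,-0.73,-0.0,-1.0],[0,-1.0,-0.97,-0.01,-0.12],[0,-1.0,-1.0,-0.01,-0.0],[0,-1.0,-1.0,-0.0,-0.0],[0,-1.0,-1.0,-0.01,-0.0],[0,-1.0,-1.0,-0.0,-0.0],[0,-1.0,-1.0,-0.01,-0.0],[0,-1.0,-1.0,-0.0,-0.0]]
[[0,-1.0,-1.0,-0.01,-0.0],[0,-0.97,-0.97,-0.0,-0.0]]
end [0.4301 0.3    0.24  ] -45.04
```

>>> apply_moves --moves '[[[0,-1,0.61,0,0],[0,-1,0.61,0,0],[0,-1,0.61,0,0],[0,-1,0.61,0,0],[0,-1,0.61,0,0],[0,-1,0.61,0,0],[0,-1,0.61,0,0],[0,-1,0.61,0,0]]]'

```text
t: 1.1
ee_pos: [0.2747, -0.4495, 0.2389]
tcp_rot: [-0.0, -0.119, 0.993, 0.0]
ft_force: [0.4, -0.6, -0.5]
grip_width: 0.0853
grip_force: 0.0
```

>>> apply_moves --moves '[[[0,-1,0.61,0,0],[0,-1,0.61,0,0],[0,-1,0.61,0,0],[0,-1,0.61,0,0],[0,-1,0.61,0,0],[0,-1,0.61,0,0],[0,-1,0.61,0,0],[0,-1,0.61,0,0]]]'

```text
t: 2.1
ee_pos: [0.407, -0.3169, 0.2388]
tcp_rot: [-0.0, -0.119, 0.993, 0.0]
ft_force: [-0.3, -0.6, 0.1]
grip_width: 0.0854
grip_force: 0.0
```

>>> apply_moves --moves '[[[0,-1,0.62,0,0],[0,-0.5,0.31,0,0],[0,-0.25,1,0,-1],[0,-0.4,1,0,-1],[0,-0.58,1,0,-1],[0,-0.78,1,0,-1],[0,-1,0.97,0,-1],[0,-1,0.73,0,-1]]]'

```text
t: 3.1
ee_pos: [0.4318, -0.1485, 0.2392]
tcp_rot: [-0.0, -0.515, 0.857, 0.0]
ft_force: [-0.0, -0.2, -0.4]
grip_width: 0.0856
grip_force: 0.0
```

>>> apply_moves --moves '[[[0,-1,0.53,0,-1],[0,-1,0.36,0,-1],[0,-1,0.21,0,-1],[0,-1,0.07,0,-1],[0,-1,-0.07,0,-1],[0,-1,-0.21,0,-1],[0,-1,-0.36,0,-1],[0,-1,-0.53,0,-1]]]'

```text
t: 4.1
ee_pos: [0.4329, 0.02, 0.2392]
tcp_rot: [-0.0, 0.891, -0.455, -0.0]
ft_force: [0.3, -0.4, -0.1]
grip_width: 0.0855
grip_force: 0.0
```

>>> apply_moves --moves '[[[0,-1,-0.73,0,-1],[0,-1,-0.97,0,-0.12],[0,-1,-1,0,0],[0,-1,-1,0,0],[0,-1,-1,0,0],[0,-1,-1,0,0],[0,-1,-1,0,0],[0,-1,-1,0,0]]]'

```text
t: 5.1
ee_pos: [0.4345, 0.2425, 0.2392]
tcp_rot: [0.0, 0.923, -0.386, -0.0]
ft_force: [0.5, -0.9, -0.5]
grip_width: 0.0853
grip_force: 0.0
```

Run:
```python
from h import *
s=env.state(); print(s['t'],s['ee_pos'],ang(),s['joints'].round(2),s['tcp_rot'])
i,K,k1,T=grab('wrist'); np.savez('wrist0.npz',i=i,K=K,k1=k1,T=T); save('w0.png',i,1.25); print(K.round(0).tolist(),k1,T.round(3).tolist())
for P in [(.5468,.3202,.058),(.4514,.314,.064)]: print(proj(P,K,k1,T)*1.25)
```

```text
5.1 [0.43447112 0.24254178 0.23919614] -45.3711074680151 [ 0.92 -0.23 -0.17 -0.   -1.63 -0.14] [ 8.34442913e-05  9.22635357e-01 -3.85673422e-01 -5.69013239e-05]
[[287.0, 0.0, 321.0], [0.0, 287.0, 201.0], [0.0, 0.0, 1.0]] -0.03231504419700163 [[-0.712, -0.674, -0.199, 0.485], [-0.702, 0.683, 0.202, 0.191], [-0.0, 0.283, -0.959, 0.373], [0.0, 0.0, 0.0, 1.0]]
[249.50993585 203.01769056]
[333.31358313 272.06049622]
```

View pics/w0.png

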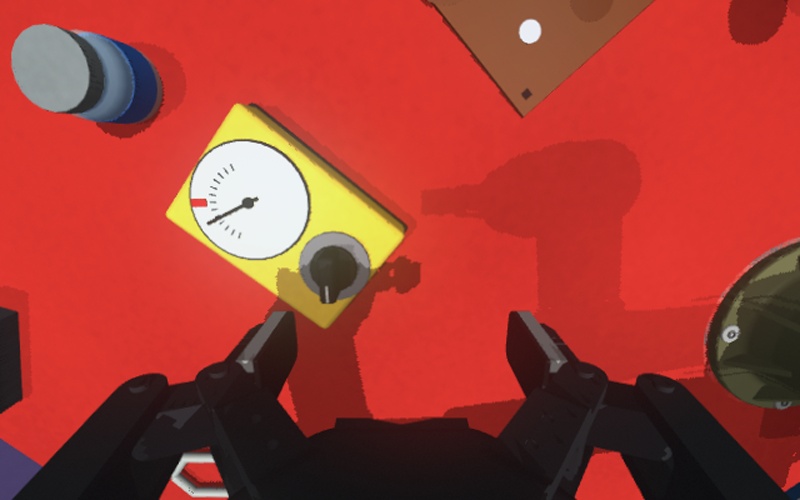

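The wrist view shows the dial at (250,200), pointer tip (208,223), red mark (199,203), knob skirt centre (335,265) and the knob bar almost along the image vertical. I'll measure it by masks.

```bash
cat > meas.py <<'E'
from h import *
def dial(i,K,k1,T,c0,rp=70):
    """c0: approx dial-centre world xy. returns centre, pointer & mark world angles (deg)"""
    u=proj((*c0,.058),K,k1,T); h=cv2.cvtColor(i,cv2.COLOR_RGB2HSV); S,V,H=h[...,1].astype(int),h[...,2].astype(int),h[...,0].astype(int)
    yy,xx=np.mgrid[:400,:640]; near=np.hypot(xx-u[0],yy-u[1])<rp
    w=(near&(S<50)&(V>150)).astype(np.uint8); w=cv2.morphologyEx(w,cv2.MORPH_CLOSE,np.ones((9,9)))
    c=cv2.convexHull(max(cv2.findContours(w,0,1)[0],key=cv2.contourArea))
    P=np.array([onz(p[0],.058,K,k1,T)[:2] for p in c.astype(float)],np.float32)
    e=cv2.fitEllipse(P); C=np.array(e[0]); print('dial',C,e[1])
    def pts(m,z): v,q=np.nonzero(m); return np.array([onz((a,b),z,K,k1,T)[:2] for a,b in zip(q,v)])-C
    red=pts(near&((H<8)|(H>172))&(S>130),.058); r=np.hypot(*red.T); red=red[(r<.052)&(r>.036)]
    m=red.mean(0); am=np.degrees(np.arctan2(m[1],m[0]))
    blk=pts(near&(V<110)&(S<120),.061); r=np.hypot(*blk.T)
    o=blk[(r>.012)&(r<.044)]; 
    a=np.degrees(np.arctan2(o[:,1],o[:,0])); 
    hist,ed=np.histogram(a,72,(-180,180)); b=ed[hist.argmax()]+2.5; k=np.abs((a-b+180)%360-180)<7
    q=o[k]; ap=np.degrees(np.arctan2(*q.mean(0)[::-1])); L=cv2.fitLine(q.astype(np.float32),cv2.DIST_HUBER,0,.01,.01).ravel()
    print('pointer ang',ap,'line',np.degrees(np.arctan2(L[1],L[0]))%180,'r',np.hypot(*q.T).max(),k.sum(),'mark',am,np.hypot(*m),len(red),'turn cw deg',ap-am)
    return C,ap,am
E
python3 - <<'E'
from meas import *
d=np.load('wrist0.npz'); i,K,k1,T=d['i'],d['K'],float(d['k1']),d['T']
C,ap,am=dial(i,K,k1,T,(.5468,.3202))
h=cv2.cvtColor(i,cv2.COLOR_RGB2HSV); H,S,V=[h[...,k].astype(int) for k in range(3)]
yy,xx=np.mgrid[:400,:640]; near=np.hypot(xx-268,yy-212)<34
b=((V<160)&(S<70)&near).astype(np.uint8)
c=cv2.convexHull(max(cv2.findContours(b,0,1)[0],key=cv2.contourArea))
for z in (.058,.064):
  P=np.array([onz(p[0],z,K,k1,T)[:2] for p in c.astype(float)],np.float32); print(cv2.fitEllipse(P))
m=((H>20)&(H<35)&(S>110)&(V>90)).astype(np.uint8); c=cv2.convexHull(max(cv2.findContours(m,0,1)[0],key=cv2.contourArea))
P=np.array([onz(p[0],.05,K,k1,T)[:2] for p in c.astype(float)],np.float32); print(cv2.minAreaRect(P))
save('k.png',i[175:255,220:310],6)
E
```

```text
dial [0.53688836 0.31770304] (0.10524391382932663, 0.1308874487876892)
pointer ang 53.292924257464556 line 68.28607 r 0.04376807461103932 40 mark 37.3354365991986 0.05029332452813377 18 turn cw deg 15.957487658265954
((0.45423275232315063, 0.31125497817993164), (0.06513508409261703, 0.06521030515432358), 172.1981201171875)
((0.4548242390155792, 0.30896663665771484), (0.06389278918504715, 0.06396657228469849), 172.20765686035156)
((0.5130223035812378, 0.3141929507255554), (0.18503645062446594, 0.13109242916107178), 5.353973865509033)
```

View pics/k.png

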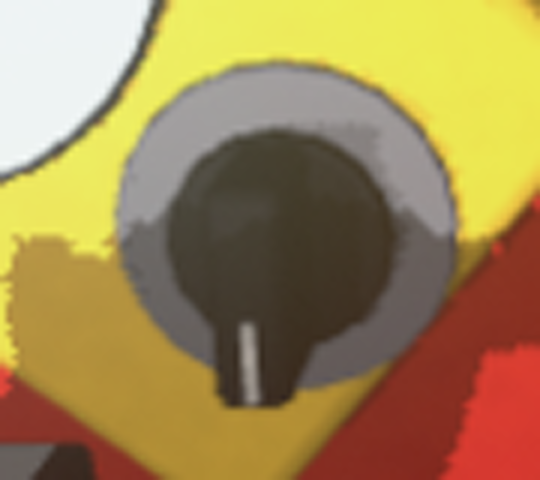

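The crop shows the skirt centre at (287,224) and the bar along the image vertical. I'll fix the dial fit with a tighter radius.

```bash
sed -i 's/near=np.hypot(xx-u\[0\],yy-u\[1\])<rp/W=np.stack([xx.ravel(),yy.ravel()],1).astype(float); n=cv2.undistortPoints(W[:,None],K,np.array([k1,0,0,0,0.]))[:,0]; d=np.c_[n,np.ones(len(n))]@T[:3,:3].T; g=T[:3,3]+d*((.058-T[2,3])\/d[:,2])[:,None]; near=(np.hypot(g[:,0]-c0[0],g[:,1]-c0[1])<rp).reshape(400,640)/; s/rp=70/rp=.0535/; s/C=np.array(e\[0\]); print/C=np.array(c0); print/; s/MORPH_CLOSE,np.ones((9,9))/MORPH_OPEN,np.ones((3,3))/' meas.py
python3 - <<'E'
from meas import *
d=np.load('wrist0.npz'); A=(d['i'],d['K'],float(d['k1']),d['T'])
dial(*A,(.5485,.3187))
q=lambda x,y,z:onz((x/1.25,y/1.25),z,*A[1:])[:2]
hub,tip,mk=q(249,203,.061),q(208,223,.061),q(199,203,.058); print(hub,tip,mk)
print([np.degrees(np.arctan2(*(v-hub)[::-1])) for v in (tip,mk)])
print('knob skirt',onz((267.8,212.3),.062,*A[1:]))
a=onz((220+248/6,175+325/6),.094,*A[1:]);b=onz((220+252/6,175+402/6),.094,*A[1:]);print('barline',np.degrees(np.arctan2(*(a-b)[[1,0]])))
d=np.load('top0.npz'); A=(d['i'],d['K'],float(d['k1']),d['T']); dial(*A,(.5475,.3195))
E
```

```text
dial [0.5485 0.3187] (0.10395742952823639, 0.10441672056913376)
pointer ang 72.07376834570324 line 69.46999 r 0.04313487763148154 54 mark 45.88275403232186 0.04556443947439583 67 turn cw deg 26.19101431338138
[0.54654586 0.31927479] [0.56199772 0.35952089] [0.57936581 0.35203657]
[np.float64(68.99649644833195), np.float64(44.94918668061225)]
knob skirt [0.45455304 0.30900166 0.062     ]
barline -46.064282555800936
dial [0.5475 0.3195] (0.10484857857227325, 0.10586391389369965)meas.py:17: RuntimeWarning: Mean of empty slice.
  q=o[k]; ap=np.degrees(np.arctan2(*q.mean(0)[::-1])); L=cv2.fitLine(q.astype(np.float32),cv2.DIST_HUBER,0,.01,.01).ravel()
  ret = um.true_divide(
Traceback (most recent call last):
  File "meas.py", line 17, in dial
    q=o[k]; ap=np.degrees(np.arctan2(*q.mean(0)[::-1])); L=cv2.fitLine(q.astype(np.float32),cv2.DIST_HUBER,0,.01,.01).ravel()
                                                           ~~~~~~~~~~~^^^^^^^^^^^^^^^^^^^^^^^^^^^^^^^^^^^^^^^^^^^^^^^
cv2.error: OpenCV(4.12.0) /io/opencv/modules/imgproc/src/linefit.cpp:50: error: (-215:Assertion failed) count > 0 in function 'fitLine2D_wods'
```

Run:
```python
from h import *
plan([(.4545,.309,.239,-46.3),(.4545,.309,.078,-46.3)],0)
```

```text
[[0,-0.53,-1.0,-0.01,0.12],[0,-0.55,-1.0,-0.01,0.0],[0,-0.52,-0.96,-0.01,0.0],[0,-0.0,-0.0,1.0,0.0],[0,-0.0,-0.0,1.0,0.0],[0,-0.0,-0.0,1.0,0.0],[0,-0.0,-0.0,1.0,0.0],[0,-0.0,-0.0,1.0,0.0]]
[[0,-0.0,-0.0,1.0,0.0],[0,-0.0,-0.0,1.0,0.0],[0,-0.0,-0.0,1.0,0.0],[0,-0.0,-0.0,0.05,0.0]]
end [0.4545 0.3089 0.078 ] -46.26
```

>>> apply_moves --moves '[[[0,-0.53,-1,0,0.12],[0,-0.55,-1,0,0],[0,-0.52,-0.96,0,0],[0,0,0,1,0],[0,0,0,1,0],[0,0,0,1,0],[0,0,0,1,0],[0,0,0,1,0]]]'

```text
t: 6.15
ee_pos: [0.4548, 0.3059, 0.138]
tcp_rot: [-0.0, 0.919, -0.393, -0.0]
ft_force: [-0.8, 0.4, 0.1]
grip_width: 0.0852
grip_force: 0.0
```

>>> apply_moves --moves '[[[0,0,0,1,0],[0,0,0,1,0],[0,0,0,1,0],[0.5,0,0,0,0],[0.7,0,0,0,0],[1,0,0,0,0],[1,0,0,0,0],[1,0,0,0,0]]]'

```text
t: 7.15
ee_pos: [0.4573, 0.3083, 0.0809]
tcp_rot: [-0.004, 0.919, -0.393, 0.002]
ft_force: [11.4, 7.4, -4.5]
grip_width: 0.0126
grip_force: 60.9
```

>>> apply_moves --moves '[[[1,0,-0.18,0,0],[1,0,0,0,0.8],[1,0,0,0,0.8],[1,0,0,0,0.8],[1,0,0,0,0.8],[1,0,0,0,0.8],[1,0,0,0,0.8],[1,0,0,0,0.8]]]'

```text
t: 8.15
ee_pos: [0.4535, 0.307, 0.0807]
tcp_rot: [-0.005, -0.699, 0.715, 0.001]
ft_force: [-28.5, -7.2, 21.3]
grip_width: 0.0125
grip_force: 64.6
```

Run:
```python
from meas import *
print(env.state()['ee_pos'],ang(),env.state()['ft_force'])
A=grab('wrist'); save('w1.png',A[0],1.25)
try: dial(*A,(.5475,.319))
except Exception as e: print(e)
print(proj((.5475,.319,.058),*A[1:])*1.25)
```

```text
[0.45345475 0.30696904 0.08071392] -91.26678044974709 [-28.52165204  -7.20229981  21.29485063]
dial [0.5475 0.319 ] (0.10113232582807541, 0.10212529450654984)
pointer ang 122.54614777848917 line 122.96746 r 0.043965279537176195 320 mark 26.303561110542805 0.04441606762175561 251 turn cw deg 96.24258666794637
[209.54857495 330.2254969 ]
```

View pics/w1.png

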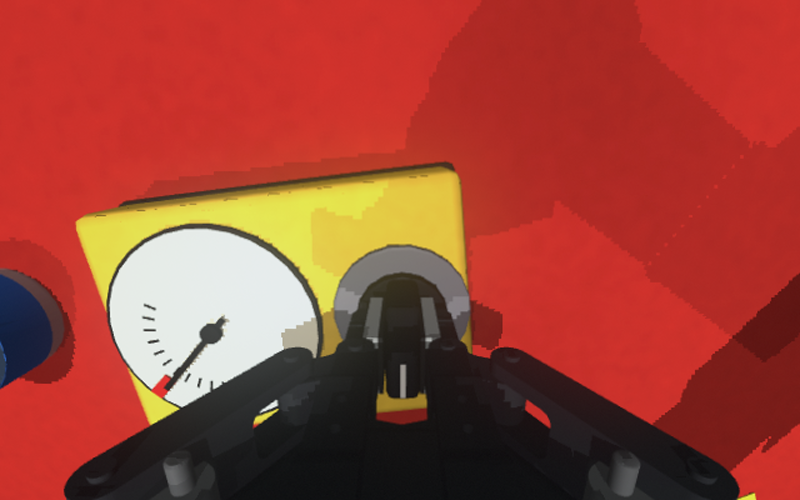

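The knob turned, and the pointer tip (168,388) is now just short of the red mark (158,384), with the hub at (211,333). Next I'll compute the rest of the turn from masks.

```bash
cat > pm.py <<'E'
from meas import *
def pm(A,hubpx):
    """pointer vs mark from fine mask around hub"""
    i=A[0]; h=cv2.cvtColor(i,cv2.COLOR_RGB2HSV); H,S,V=[h[...,k].astype(int) for k in range(3)]
    hub=onz(hubpx,.061,*A[1:])[:2]; b=int(hubpx[1]); a=int(hubpx[0]); out={}
    for nm,m,z,r0,r1 in(('ptr',(V<70),.061,.012,.043),('mark',((H<8)|(H>172))&(S>150)&(V>120),.058,.035,.05)):
        v,u=np.nonzero(m); k=(np.abs(v-b)<90)&(np.abs(u-a)<90)
        P=np.array([onz((x,y),z,*A[1:])[:2] for x,y in zip(u[k],v[k])])-hub
        r=np.hypot(*P.T); t=np.degrees(np.arctan2(P[:,1],P[:,0])); q=(r>r0)&(r<r1)&(t>20)&(t<80)
        out[nm]=(np.median(t[q]).round(2),t[q].mean().round(2),t[q].min().round(1),t[q].max().round(1),int(q.sum()))
    print(hub.round(4),out)
E
python3 - <<'E'
from pm import *
A=grab('wrist'); pm(A,(211/1.25,332.5/1.25))
save('d1.png',A[0][240:330,95:215],5)
E
```

```text
[0.5452 0.3183] {'ptr': (np.float64(49.21), np.float64(58.16), np.float64(20.2), np.float64(79.7), 282), 'mark': (np.float64(43.55), np.float64(43.82), np.float64(40.6), np.float64(48.7), 90)}
```

View pics/d1.png

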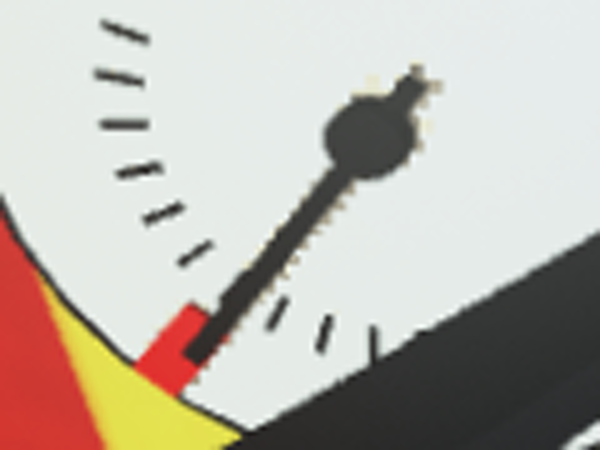

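The pointer tip (195,357) overlaps the right half of the mark, whose outer corners are (135,365) and (175,395) and inner-left corner (190,302). The hub is at (370,138).

Run:
```python
from pm import *
A=grab('wrist')
f=lambda x,y,z:onz((95+x/5-.4,240+y/5-.4),z,*A[1:])[:2]
for zp in (.06,.063):
  hub=f(370,138,zp); hb=f(370,138,.058)
  an=lambda p:(np.degrees(np.arctan2(*(p-hub)[::-1])).round(2),np.hypot(*(p-hub)).round(4))
  print('hub',hub,'tip',an(f(195,357,zp)),'mid',an(f(280,250,zp)),'tail',an(f(420,75,zp)),'mark L',an(f(135,365,.058)),'R',an(f(175,395,.058)),'inL',an(f(190,302,.058)))
s=env.state(); print(s['ee_pos'],ang(),s['ft_force'])
```

```text
hub [0.54602097 0.32012267] tip (np.float64(47.42), np.float64(0.0421)) mid (np.float64(47.33), np.float64(0.0209)) tail (np.float64(-132.31), np.float64(0.0112)) mark L (np.float64(41.27), np.float64(0.0511)) R (np.float64(48.4), np.float64(0.0513)) inL (np.float64(39.94), np.float64(0.0377))
hub [0.54422055 0.31848113] tip (np.float64(47.42), np.float64(0.0413)) mid (np.float64(47.33), np.float64(0.0205)) tail (np.float64(-132.31), np.float64(0.011)) mark L (np.float64(41.32), np.float64(0.0535)) R (np.float64(48.12), np.float64(0.0538)) inL (np.float64(40.09), np.float64(0.0401))
[0.45345434 0.30699307 0.08072669] -91.09180527212796 [-26.09735164  -8.56630933  20.05247985]
```

>>> apply_moves --moves '[[[1,0,0.25,-0.12,0],[1,0,0,0,0.33],[1,0,0,0,0.32],[1,0,0,0,0]]]'

```text
t: 8.8
ee_pos: [0.4522, 0.3071, 0.0809]
tcp_rot: [-0.002, -0.667, 0.745, -0.001]
ft_force: [2.9, -5.8, -2.9]
grip_width: 0.013
grip_force: 61.5
```

```bash
cat > look.py <<'E'
from pm import *
A=grab('wrist'); np.savez('w2.npz',i=A[0],K=A[1],k1=A[2],T=A[3]); save('d2.png',A[0][230:350,70:230],5)
s=env.state(); print(s['ee_pos'],ang(),s['ft_force'])
E
python3 look.py
```

```text
[0.45222866 0.30709717 0.0808925 ] -96.33111849272119 [ 1.80292758 -5.00728727 -3.26908371]
```

View pics/d2.png

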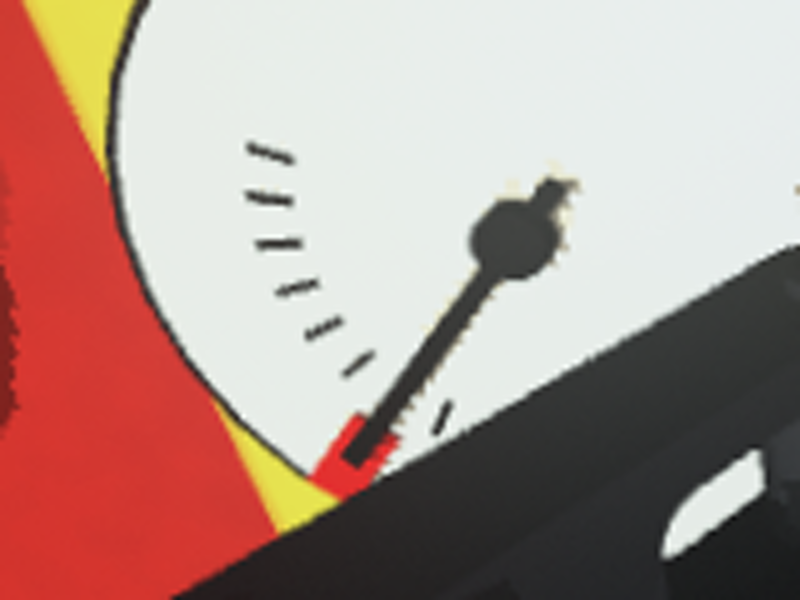

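The pointer tip (355,455) now lies along the middle of the red mark, whose inner end is centred near (377,425). I'll release and rise.

>>> apply_moves --moves '[[[0,0,0,0,0],[0,0,0,0,0],[0,0,0,0,0],[0,0,0,-1,0],[0,0,0,-1,0],[0,0,0,-1,0],[0,0,0,-1,0],[0,0,0,-1,0]]]'

```text
t: 9.85
ee_pos: [0.4525, 0.3087, 0.1832]
tcp_rot: [0.0, -0.667, 0.745, 0.0]
ft_force: [0.4, 0.4, 0.1]
grip_width: 0.0852
grip_force: 0.0
```

>>> apply_moves --moves '[[[0,0,0,-1,0],[0,0,0,-1,0],[0,-1,0,-1,0],[0,-1,0,0,0],[0,-1,0,0,0],[0,-1,0,0,0],[0,-1,0,0,0],[0,0,0,0,0]]]'

```text
t: 10.85
ee_pos: [0.4629, 0.4093, 0.2394]
tcp_rot: [-0.002, -0.668, 0.745, -0.0]
ft_force: [1.0, -0.3, 0.2]
grip_width: 0.0854
grip_force: 0.0
```

Run:
```python
from meas import *
s=env.state(); print(s['t'],s['ee_pos'],ang(),s['joints'].round(2))
A=grab('wrist'); 
for c in ((.5475,.319),(.546,.3195),(.549,.318)): dial(*A,c,.05)
np.savez('w3.npz',i=A[0],K=A[1],k1=A[2],T=A[3]); u=proj((.548,.319,.06),*A[1:]); print(u)
```

```text
10.85 [0.46293724 0.40925591 0.23935851] -96.24943881664338 [ 1.05  0.09  0.14 -0.   -1.62 -1.16]
dial [0.5475 0.319 ] (0.09838487207889557, 0.1000632792711258)
pointer ang 49.76316441914578 line 45.559616 r 0.04396304611503712 65 mark 47.75140531116908 0.046334896780851155 33 turn cw deg 2.011759107976701
dial [0.546  0.3195] (0.09854342043399811, 0.10002581030130386)
pointer ang 47.44842037572508 line 44.742306 r 0.04398074725622453 75 mark 45.95218723955075 0.04653310992184636 29 turn cw deg 1.4962331361743253
dial [0.549 0.318] (0.09698250889778137, 0.09998314827680588)
pointer ang 53.11083743028122 line 45.711407 r 0.04370450525897135 63 mark 49.85067114313506 0.04631770387106466 35 turn cw deg 3.2601662871461627
[230.47155763 108.74249729]
```

The pointer direction is about 45° and the mark is at 45°, so it stayed put on release. Heading to the stand now, with a pause over the plate to refine the spots.

Run:
```python
from h import *
plan([(.49,.05,.239,-96)],0); plan([(.52,-.23,.239,-96)],0,p0=(.49,.05,.239))
```

```text
[[0,1.0,-0.19,0.0,-0.03],[0,1.0,-0.18,0.0,-0.0],[0,1.0,-0.18,0.0,-0.0],[0,1.0,-0.18,0.0,-0.0],[0,1.0,-0.18,0.0,-0.0],[0,1.0,-0.18,0.0,-0.0],[0,1.0,-0.18,0.0,-0.0],[0,1.0,-0.18,0.0,-0.0]]
[[0,1.0,-0.18,0.0,-0.0],[0,1.0,-0.18,0.01,-0.0],[0,1.0,-0.18,0.0,-0.0],[0,1.0,-0.19,0.01,-0.0],[0,1.0,-0.18,0.0,-0.0],[0,1.0,-0.19,0.01,-0.0],[0,1.0,-0.18,0.0,-0.0],[0,1.0,-0.19,0.01,-0.0]]
[[0,1.0,-0.18,0.0,-0.0],[0,0.69,-0.13,0.01,-0.0]]
end [0.49   0.0499 0.2389] -96.03
[[0,1.0,-0.22,-0.0,-0.03],[0,1.0,-0.22,-0.0,-0.0],[0,1.0,-0.21,-0.0,-0.0],[0,1.0,-0.22,-0.0,-0.0],[0,1.0,-0.21,-0.0,-0.0],[0,1.0,-0.22,-0.0,-0.0],[0,1.0,-0.21,-0.0,-0.0],[0,1.0,-0.22,-0.0,-0.0]]
[[0,1.0,-0.21,-0.0,-0.0],[0,1.0,-0.22,-0.0,-0.0],[0,1.0,-0.21,-0.0,-0.0],[0,1.0,-0.22,-0.0,-0.0],[0,1.0,-0.21,-0.0,-0.0],[0,0.76,-0.17,-0.0,-0.0]]
end [ 0.5201 -0.2299  0.239 ] -96.03
```

>>> apply_moves --moves '[[[0,1,-0.18,0,0],[0,1,-0.18,0,0],[0,1,-0.18,0,0],[0,1,-0.18,0,0],[0,1,-0.18,0,0],[0,1,-0.18,0,0],[0,1,-0.18,0,0],[0,1,-0.18,0,0]]]'

```text
t: 11.9
ee_pos: [0.4745, 0.2445, 0.2417]
tcp_rot: [0.0, -0.667, 0.745, 0.0]
ft_force: [-0.1, 0.4, 0.8]
grip_width: 0.0857
grip_force: 0.0
```

>>> apply_moves --moves '[[[0,1,-0.18,0,0],[0,1,-0.18,0,0],[0,1,-0.18,0,0],[0,1,-0.18,0,0],[0,1,-0.18,0,0],[0,1,-0.18,0,0],[0,1,-0.18,0,0],[0,0,0,0,0]]]'

```text
t: 12.9
ee_pos: [0.4843, 0.1024, 0.2419]
tcp_rot: [0.0, -0.666, 0.746, -0.0]
ft_force: [-0.5, 0.6, -1.2]
grip_width: 0.0852
grip_force: 0.0
```

```bash
cat > spots.py <<'E'
from h import *
def spots(A):
    i,K,k1,T=A; h=cv2.cvtColor(i,cv2.COLOR_RGB2HSV); H,S,V=[h[...,k].astype(int) for k in range(3)]
    for nm,m in (('blue',(H>105)&(H<135)&(S>120)&(V>80)),('yellow',(H>20)&(H<35)&(S>150)&(V>120)),('white',(S<60)&(V>140))):
        n,l,s,c=cv2.connectedComponentsWithStats(m.astype(np.uint8))
        for k in range(1,n):
            if s[k,4]>60:
                p=onz(c[k],.006,K,k1,T)
                if .38<p[0]<.68 and -.15<p[1]<.15: print(nm,c[k].round(1),s[k,2:].tolist(),p[:2].round(4))
E
python3 - <<'E'
from spots import *
s=env.state(); print(s['t'],s['ee_pos'])
spots(grab('wrist'))
E
```

```text
12.9 [0.48428945 0.10243381 0.24192457]
blue [221.5  84.2] [16, 18, 228] [ 0.5918 -0.0201]
yellow [294.5  15.6] [18, 20, 290] [ 0.4941 -0.083 ]
white [324.  120.1] [17, 17, 230] [0.4733 0.0358]
```

>>> apply_moves --moves '[[[0,1,-0.22,0,0],[0,1,-0.22,0,0],[0,1,-0.21,0,0],[0,1,-0.22,0,0],[0,1,-0.21,0,0],[0,1,-0.22,0,0],[0,1,-0.21,0,0],[0,1,-0.22,0,0]]]'

```text
t: 13.95
ee_pos: [0.5011, -0.0591, 0.2415]
tcp_rot: [0.0, -0.667, 0.745, 0.0]
ft_force: [0.6, 0.6, 0.6]
grip_width: 0.0851
grip_force: 0.0
```

>>> apply_moves --moves '[[[0,1,-0.21,0,0],[0,1,-0.22,0,0],[0,1,-0.21,0,0],[0,1,-0.22,0,0],[0,1,-0.21,0,0],[0,1,-0.22,0,0],[0,1,0,0,0],[0,0,0,0,0]]]'

```text
t: 14.95
ee_pos: [0.5111, -0.2015, 0.2412]
tcp_rot: [-0.0, -0.667, 0.745, 0.0]
ft_force: [0.2, -0.0, -0.1]
grip_width: 0.0855
grip_force: 0.0
```

Run:
```python
from h import *
s=env.state(); print(s['t'],s['ee_pos'])
A=grab('wrist'); i=A[0]; np.savez('w4.npz',i=A[0],K=A[1],k1=A[2],T=A[3])
print(proj((.5235,-.318,.09),*A[1:])*1.25,proj((.5235,-.318,.144),*A[1:])*1.25)
save('w4.png',i,1.25)
```

```text
14.95 [ 0.51111698 -0.20147568  0.24122869]
[366.85228013  85.47954659] [358.51970148  70.78919244]
```

View pics/w4.png

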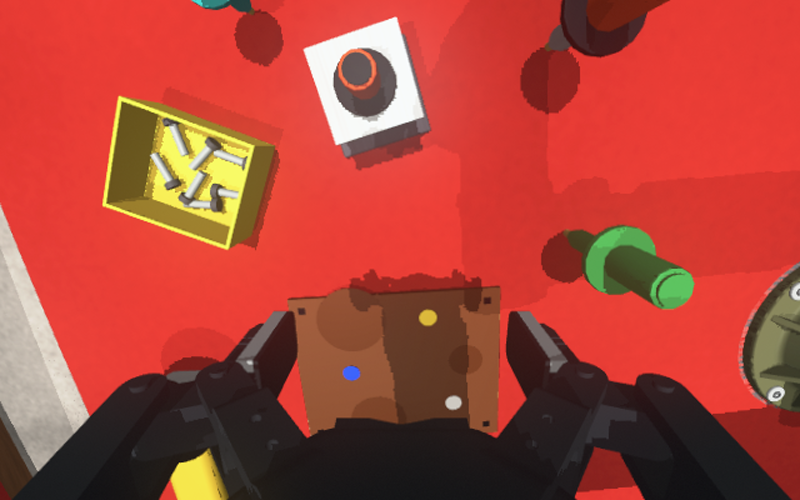

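The wrist view shows the stand plate around (366,80) with the black flange at (365,83), and the orange probe cap at (358,70). The green and large orange probes are at right and the bin is at left. Next I'll compute the cap and plate centres.

Run:
```python
from h import *
d=np.load('w4.npz'); i=d['i'];A=(d['K'],float(d['k1']),d['T'])
h=cv2.cvtColor(i,cv2.COLOR_RGB2HSV); H,S,V=[h[...,k].astype(int) for k in range(3)]
m=((S<60)&(V>150)).astype(np.uint8); m[:, :230]=0; m[:,360:]=0; m[130:]=0
c=cv2.convexHull(max(cv2.findContours(m,0,1)[0],key=cv2.contourArea)); P=np.array([onz(p[0],.09,*A)[:2] for p in c.astype(float)],np.float32); print('plate',cv2.minAreaRect(P))
b=((V<100)&(S<140)).astype(np.uint8); f=np.zeros_like(b); f[30:98,262:320]=b[30:98,262:320]
c=cv2.convexHull(max(cv2.findContours(f,0,1)[0],key=cv2.contourArea)); P=np.array([onz(p[0],.096,*A)[:2] for p in c.astype(float)],np.float32); print('flange',cv2.fitEllipse(P),cv2.minEnclosingCircle(P))
P=onz((357.5/1.25,69.5/1.25),.144,*A); print('cap',P)
plan([(.5235,-.3185,.241,-96),(.5235,-.3185,.110,-96)],0)
```

```text
plate ((0.5246599912643433, -0.31993770599365234), (0.07034224271774292, 0.07037127763032913), 10.613264083862305)
flange ((0.5246919393539429, -0.3190995156764984), (0.04359599947929382, 0.04449214041233063), 39.44584274291992) ((0.5247079133987427, -0.3191828429698944), 0.022460689768195152)
cap [ 0.52399751 -0.31876124  0.144     ]
[[0,1.0,-0.22,0.0,-0.04],[0,1.0,-0.21,0.0,-0.0],[0,1.0,-0.21,0.0,-0.0],[0,1.0,-0.21,0.01,-0.0],[0,1.0,-0.22,0.0,-0.0],[0,0.78,-0.16,0.01,-0.0],[0,0.0,-0.0,1.0,-0.0],[0,0.0,-0.0,1.0,-0.0]]
[[0,0.0,-0.0,1.0,-0.0],[0,0.0,-0.0,1.0,-0.0],[0,0.0,-0.0,1.0,-0.0],[0,0.0,-0.0,1.0,-0.0],[0,0.0,-0.0,0.55,-0.0]]
end [ 0.5234 -0.3185  0.1099] -96.03
```

>>> apply_moves --moves '[[[0,1,-0.22,0,0],[0,1,-0.22,0,0],[0,1,-0.22,0,0],[0,1,-0.22,0,0],[0,1,-0.22,0,0],[0,0.8,-0.19,0,0],[0,0,0,1,0],[0,0,0,1,0]]]'

```text
t: 16.0
ee_pos: [0.524, -0.3196, 0.2007]
tcp_rot: [0.0, -0.667, 0.745, 0.0]
ft_force: [-0.1, 0.4, -0.9]
grip_width: 0.0856
grip_force: 0.0
```

>>> apply_moves --moves '[[[0,0,0,1,0],[0,0,0,1,0],[0,0,0,1,0],[0,0,0,1,0],[0,0,0,0.4,0],[0,0,0,0,0]]]'

```text
t: 16.75
ee_pos: [0.5238, -0.319, 0.1132]
tcp_rot: [-0.0, -0.667, 0.745, 0.0]
ft_force: [0.7, 0.1, -0.5]
grip_width: 0.0853
grip_force: 0.0
```

>>> apply_moves --moves '[[[0.4,0,0,0,0],[0.6,0,0,0,0],[0.8,0,0,0,0],[1,0,0,0,0],[1,0,0,0,0],[1,0,0,0,0]]]'

```text
t: 17.5
ee_pos: [0.5242, -0.3192, 0.1142]
tcp_rot: [0.0, -0.667, 0.745, -0.0]
ft_force: [-0.0, -0.2, 2.7]
grip_width: 0.0225
grip_force: 58.7
```

>>> apply_moves --moves '[[[1,0,0,-0.5,0],[1,0,0,-1,0],[1,0,0,-1,0],[1,0,0,-1,0],[1,0,0,-1,0],[1,0,0,-1,0],[1,0,0,-0.5,0],[1,0,0,0,0]]]'

```text
t: 18.5
ee_pos: [0.5242, -0.3191, 0.2344]
tcp_rot: [0.0, -0.667, 0.745, -0.0]
ft_force: [0.3, -0.5, -1.3]
grip_width: 0.0229
grip_force: 58.8
```

Run:
```python
from h import *
s=env.state(); print(s['t'],s['ee_pos'],s['ft_force'],s['joints'].round(2))
for n in ('wrist','side'):
    A=grab(n); np.savez(n+'5.npz',i=A[0],K=A[1],k1=A[2],T=A[3])
    i=A[0]; a=proj(s['ee_pos']+[0,0,-.04],*A[1:]); print(n,a)
    if n=='side': u,v=a.astype(int); c2=i[v-60:v+80,u-60:u+60]
    else: c1=i[150:400,150:500]
c1=cv2.resize(c1,(480,343)); save('held.png',np.hstack([c1,cv2.resize(c2,(294,343),interpolation=2)]))
```

```text
18.5 [ 0.52423894 -0.31911528  0.23440476] [ 0.27158143 -0.4650169  -1.3038074 ] [-0.22  0.08  0.11 -0.   -1.61  0.11]
wrist [321.43561428 231.40482543]
side [356.35365799 127.29311238]
```

View pics/held.png

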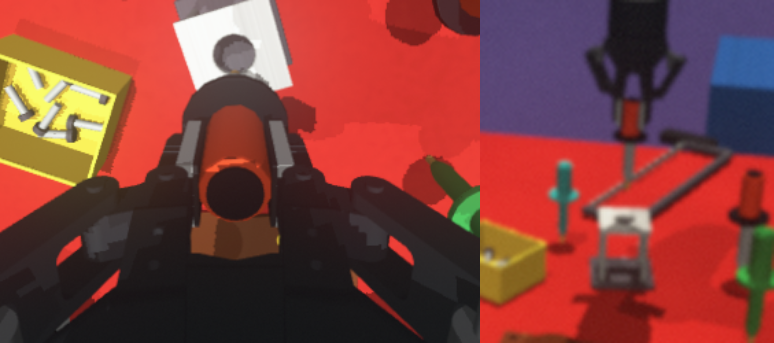

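The probe is held upright and clear of the stand: in the side crop its shaft hangs vertically above the empty hole at (625,215). Heading to yellow.

Run:
```python
from h import *
plan([(.4935,-.0833,.234,-96.2),(.4935,-.0833,.115,-96.2)],1)
plan([(.591,-.0204,.125,-96.2)],1,p0=(.4935,-.0833,.125),a0=-96.2)
print(onz((150+235*350/480,150+55*250/343),.09,*[np.load('wrist5.npz')[k] for k in('K',)],float(np.load('wrist5.npz')['k1']),np.load('wrist5.npz')['T']))
```

```text
[[1,-1.0,0.24,-0.01,-0.01],[1,-1.0,0.24,-0.01,-0.0],[1,-1.0,0.24,-0.0,-0.0],[1,-1.0,0.24,-0.01,-0.0],[1,-1.0,0.24,-0.0,-0.0],[1,-1.0,0.24,-0.01,-0.0],[1,-1.0,0.24,-0.0,-0.0],[1,-1.0,0.24,-0.01,-0.0]]
[[1,-1.0,0.25,-0.0,-0.0],[1,-1.0,0.24,-0.01,-0.0],[1,-1.0,0.25,-0.0,-0.0],[1,-0.54,0.13,-0.01,-0.0],[1,-0.0,-0.0,1.0,-0.0],[1,-0.0,-0.0,1.0,-0.0],[1,-0.0,-0.0,1.0,-0.0],[1,-0.0,-0.0,1.0,-0.0]]
[[1,-0.0,-0.0,1.0,-0.0],[1,-0.0,-0.0,0.95,-0.0]]
end [ 0.4935 -0.0833  0.1151] -96.24
[[1,-0.81,-1.0,-0.0,-0.0],[1,-0.81,-1.0,-0.0,-0.0],[1,-0.81,-1.0,-0.0,-0.0],[1,-0.81,-1.0,-0.0,-0.0],[1,-0.41,-0.51,-0.0,-0.0]]
end [ 0.5911 -0.0205  0.125 ] -96.2
[ 0.52411177 -0.32021446  0.09      ]
```

>>> apply_moves --moves '[[[1,-1,0.24,0,0],[1,-1,0.24,0,0],[1,-1,0.24,0,0],[1,-1,0.24,0,0],[1,-1,0.24,0,0],[1,-1,0.24,0,0],[1,-1,0.24,0,0],[1,-1,0.24,0,0]]]'

```text
t: 19.6
ee_pos: [0.5031, -0.1542, 0.2339]
tcp_rot: [0.0, -0.667, 0.745, -0.0]
ft_force: [0.6, -0.4, -1.3]
grip_width: 0.0227
grip_force: 58.8
```

>>> apply_moves --moves '[[[1,-1,0.25,0,0],[1,-1,0.25,0,0],[1,-1,0.25,0,0],[1,-0.54,0.13,0,0],[1,0,0,1,0],[1,0,0,1,0],[1,0,0,1,0],[1,0,0,1,0]]]'

```text
t: 20.6
ee_pos: [0.4935, -0.0836, 0.1521]
tcp_rot: [-0.0, -0.667, 0.745, 0.0]
ft_force: [-0.1, -0.5, -0.9]
grip_width: 0.0228
grip_force: 58.8
```

>>> apply_moves --moves '[[[1,0,0,1,0],[1,0,0,0.8,0],[1,0,0,0,0],[1,0,0,0,0]]]'

```text
t: 21.1
ee_pos: [0.4942, -0.0836, 0.1185]
tcp_rot: [0.0, -0.667, 0.745, -0.0]
ft_force: [-0.4, 0.7, -0.8]
grip_width: 0.0228
grip_force: 58.9
```

Run:
```python
from spots import *
s=env.state(); print(s['t'],s['ee_pos'],s['ft_force'],ang())
A=grab('side'); spots(A)
i,K,k1,T=A
a=proj(s['ee_pos']+[0,0,-.09],*A[1:]); u,v=a.astype(int); print('tip expected',a)
np.savez('side6.npz',i=i,K=K,k1=k1,T=T)
# dark/bright column profile of shaft just above tip
g=i[v-14:v+10,u-14:u+15]; print(cv2.cvtColor(g,cv2.COLOR_RGB2HSV)[...,1][::2,::2])
```

```text
21.1 [ 0.49418386 -0.08359132  0.11849025] [-0.38313159  0.6634083  -0.82716195] -96.31303512120506
tip expected [353.07852764 207.33326826]
[[211 210 208 208 207 208 191  72  67 180 209 208 208 209 206]
 [210 208 209 207 207 208 188  64  70 184 210 208 208 208 207]
 [207 209 208 210 210 211 181  57  73 189 209 210 209 209 213]
 [208 208 208 209 210 206 177  57  79 192 210 209 211 211 210]
 [210 208 208 208 208 207 169  50  88 196 210 210 211 212 210]
 [210 207 208 207 208 208 160  51 110 201 209 213 209 210 210]
 [207 209 210 209 211 210 178  81 147 208 211 211 210 211 213]
 [199 201 201 204 208 206 199 166 197 212 214 212 211 212 211]
 [185 185 189 191 189 188 191 185 197 205 207 203 209 210 211]
 [188 187 185 183 188 188 189 191 195 190 187 193 195 194 199]
 [188 188 189 187 186 192 189 188 190 192 189 185 187 189 184]
 [188 186 189 189 187 191 198 197 195 188 187 188 184 186 188]]
```

>>> apply_moves --moves '[[[1,0,0,0.4,0],[1,0,0,0.2,0],[1,0,0,0.15,0],[1,0,0,0.1,0],[1,0,0,0,0]]]'

```text
t: 21.78
ee_pos: [0.4937, -0.0835, 0.1009]
tcp_rot: [-0.0, -0.667, 0.745, -0.0]
ft_force: [-1.0, 0.2, 2.4]
grip_width: 0.0225
grip_force: 59.1
```

Run:
```python
from h import *
for k in range(3):
    s=env.state(); print(s['t'],s['ee_pos'],s['ft_force']); env.get_image('wrist')
```

```text
21.775 [ 0.49372662 -0.08352121  0.10091934] [-1.01839913  0.20671909  2.41813533]
21.825 [ 0.49371577 -0.08350413  0.10095931] [-1.12597609  0.98740382  1.92111579]
21.875 [ 0.49373218 -0.08350396  0.10096869] [-1.8119949   0.4362137   2.26192212]
```

Contact force is about 3.3 N over the baseline, so the tip is about 4 mm in. I'll hold, lift and go to blue.

>>> apply_moves --moves '[[[1,0,0,0,0],[1,0,0,0,0],[1,0,0,0,0],[1,0,0,0,0],[1,0,0,0,0],[1,0,0,0,0],[1,0,0,-0.6,0],[1,0,0,-0.65,0]]]'

```text
t: 22.92
ee_pos: [0.4938, -0.0835, 0.1264]
tcp_rot: [0.0, -0.667, 0.745, 0.0]
ft_force: [0.3, 0.2, -1.1]
grip_width: 0.0225
grip_force: 59.0
```

>>> apply_moves --moves '[[[1,-0.81,-1,0,0],[1,-0.81,-1,0,0],[1,-0.81,-1,0,0],[1,-0.81,-1,0,0],[1,-0.41,-0.51,0,0],[1,0,0,0,0],[1,0,0,0,0]]]'

```text
t: 23.8
ee_pos: [0.591, -0.0212, 0.1259]
tcp_rot: [0.0, -0.667, 0.745, 0.0]
ft_force: [-0.2, -0.2, -1.7]
grip_width: 0.0228
grip_force: 59.0
```

Now at blue, I'll descend 25 mm as before, to TCP z ≈ 0.101.

>>> apply_moves --moves '[[[1,0,0,0.6,0],[1,0,0,0.3,0],[1,0,0,0.2,0],[1,0,0,0.15,0],[1,0,0,0,0]]]'

```text
t: 24.42
ee_pos: [0.5914, -0.021, 0.101]
tcp_rot: [-0.0, -0.667, 0.745, -0.0]
ft_force: [-1.2, -0.5, 1.8]
grip_width: 0.0225
grip_force: 59.3
```

>>> apply_moves --moves '[[[1,0,0,0,0],[1,0,0,0,0],[1,0,0,0,0],[1,0,0,0,0],[1,0,0,0,0]]]'

```text
t: 25.05
ee_pos: [0.5915, -0.0209, 0.1008]
tcp_rot: [0.0, -0.667, 0.745, -0.0]
ft_force: [-1.3, -0.6, 2.0]
grip_width: 0.0227
grip_force: 59.3
```

Run:
```python
from h import *
for k in range(2):
    s=env.state(); print(s['t'],s['ee_pos'],s['ft_force']); env.get_image('wrist')
p=s['ee_pos']; plan([(p[0],p[1],.24,-96.2),(.5242,-.3192,.24,-96.2)],1,a0=-96.2)
```

```text
25.05 [ 0.5914916  -0.02086907  0.1007692 ] [-1.27345459 -0.63251231  2.04384909]
25.1 [ 0.59149139 -0.02086145  0.10075772] [-0.79729568 -0.69164044  1.99130372]
[[1,-0.0,-0.0,-1.0,-0.0],[1,-0.0,-0.0,-1.0,-0.0],[1,-0.0,-0.0,-1.0,-0.0],[1,-0.0,-0.0,-1.0,-0.0],[1,-0.0,-0.0,-1.0,-0.0],[1,-0.0,-0.0,-1.0,-0.0],[1,-0.0,-0.0,-0.96,-0.0],[1,1.0,0.11,-0.0,-0.0]]
[[1,1.0,0.11,-0.0,-0.0],[1,1.0,0.11,-0.0,-0.0],[1,1.0,0.12,-0.0,-0.0],[1,1.0,0.11,-0.0,-0.0],[1,1.0,0.12,-0.0,-0.0],[1,1.0,0.11,-0.0,-0.0],[1,1.0,0.12,-0.0,-0.0],[1,1.0,0.11,-0.0,-0.0]]
[[1,1.0,0.12,-0.0,-0.0],[1,1.0,0.11,-0.0,-0.0],[1,1.0,0.12,-0.0,-0.0],[1,1.0,0.11,-0.0,-0.0],[1,1.0,0.12,-0.0,-0.0],[1,1.0,0.11,-0.0,-0.0],[1,0.19,0.02,-0.0,-0.0]]
end [ 0.5243 -0.3191  0.2399] -96.2
```

>>> apply_moves --moves '[[[1,0,0,-1,0],[1,0,0,-1,0],[1,0,0,-1,0],[1,0,0,-1,0],[1,0,0,-1,0],[1,0,0,-1,0],[1,0,0,-0.96,0],[1,1,0.11,0,0]]]'

```text
t: 26.15
ee_pos: [0.5877, -0.0402, 0.242]
tcp_rot: [0.001, -0.668, 0.744, -0.001]
ft_force: [-1.0, -0.1, -1.5]
grip_width: 0.0227
grip_force: 59.0
```

>>> apply_moves --moves '[[[1,1,0.11,0,0],[1,1,0.11,0,0],[1,1,0.12,0,0],[1,1,0.11,0,0],[1,1,0.12,0,0],[1,1,0.11,0,0],[1,1,0.12,0,0],[1,1,0.11,0,0]]]'

```text
t: 27.15
ee_pos: [0.551, -0.1988, 0.2399]
tcp_rot: [0.0, -0.667, 0.745, 0.0]
ft_force: [-1.0, 0.3, -1.5]
grip_width: 0.0228
grip_force: 59.0
```

>>> apply_moves --moves '[[[1,1,0.12,0,0],[1,1,0.11,0,0],[1,1,0.12,0,0],[1,1,0.11,0,0],[1,1,0.12,0,0],[1,1,0.11,0,0],[1,0.19,0.02,0,0],[1,0,0,0,0]]]'

```text
t: 28.15
ee_pos: [0.5235, -0.3193, 0.2397]
tcp_rot: [0.0, -0.667, 0.745, 0.0]
ft_force: [0.8, -0.4, -1.4]
grip_width: 0.0226
grip_force: 59.0
```

Run:
```python
from h import *
s=env.state(); print(s['t'],s['ee_pos'],s['ft_force'],ang())
plan([(.5242,-.3195,s['ee_pos'][2],ang()),(.5242,-.3195,.1165,ang())],1)
```

```text
28.15 [ 0.52353665 -0.31934559  0.23972372] [ 0.7812965  -0.36269696 -1.41918291] -96.34726385925771
[[1,0.0,-0.03,-0.0,-0.0],[1,0.0,-0.0,1.0,-0.0],[1,0.0,-0.0,1.0,-0.0],[1,0.0,-0.0,1.0,-0.0],[1,0.0,-0.0,1.0,-0.0],[1,0.0,-0.0,1.0,-0.0],[1,0.0,-0.0,1.0,-0.0],[1,0.0,-0.0,0.16,-0.0]]
end [ 0.5241 -0.3194  0.1165] -96.35
```

>>> apply_moves --moves '[[[1,0,-0.03,0.5,0],[1,0,0,1,0],[1,0,0,1,0],[1,0,0,1,0],[1,0,0,1,0],[1,0,0,0.8,0],[1,0,0,0.6,0],[1,0,0,0.25,0]]]'

```text
t: 29.15
ee_pos: [0.524, -0.319, 0.116]
tcp_rot: [-0.0, -0.667, 0.745, 0.0]
ft_force: [-0.3, 0.6, -1.2]
grip_width: 0.0228
grip_force: 59.0
```

>>> apply_moves --moves '[[[1,0,0,0.07,0],[1,0,0,0,0]]]'

```text
t: 29.4
ee_pos: [0.5245, -0.3192, 0.1161]
tcp_rot: [0.0, -0.667, 0.745, -0.0]
ft_force: [0.3, -0.6, -1.5]
grip_width: 0.0227
grip_force: 59.0
```

>>> apply_moves --moves '[[[1,0,0,0.08,0],[1,0,0,0,0],[1,0,0,0,0]]]'

```text
t: 29.78
ee_pos: [0.5244, -0.3191, 0.1142]
tcp_rot: [0.0, -0.667, 0.745, -0.0]
ft_force: [0.4, 1.2, -0.6]
grip_width: 0.0225
grip_force: 59.3
```

Barely in contact; I'll release gently and rise.

>>> apply_moves --moves '[[[0.68,0,0,0,0],[0.6,0,0,0,0],[0.3,0,0,0,0],[0,0,0,0,0],[0,0,0,0,0],[0,0,0,0,0],[0,0,0,-0.5,0],[0,0,0,-1,0]]]'

```text
t: 30.78
ee_pos: [0.5239, -0.319, 0.1444]
tcp_rot: [-0.0, -0.667, 0.745, 0.001]
ft_force: [0.2, -0.3, 0.5]
grip_width: 0.0853
grip_force: 0.0
```

>>> apply_moves --moves '[[[0,0,0,-1,0],[0,0,0,-1,0],[0,0,0,-1,0],[0,0,0,-1,0],[0,-1,0,-1,0],[0,-1,0,0,0],[0,-1,0,0,0],[0,0,0,0,0]]]'

```text
t: 31.78
ee_pos: [0.5309, -0.2573, 0.243]
tcp_rot: [-0.0, -0.668, 0.744, 0.001]
ft_force: [0.7, -0.0, 0.8]
grip_width: 0.0855
grip_force: 0.0
```

Run:
```python
from meas import *
s=env.state(); print(s['t'],s['ee_pos'],s['ft_force'])
B=grab('side'); W=grab('wrist'); i0=np.load('side0.npz')['i']
for A in (W,B): print('cap',proj((.5242,-.319,.144),*A[1:]),'flange',proj((.5242,-.319,.096),*A[1:]))
u=proj((.5242,-.319,.1),*B[1:]).astype(int); sl=np.s_[u[1]-40:u[1]+40,u[0]-30:u[0]+30]
d=cv2.absdiff(B[0],i0).max(2); print('side diff >40 at stand',(d[sl]>40).sum())
n,l,st,c=cv2.connectedComponentsWithStats((d>40).astype(np.uint8)); print([(c[k].round().tolist(),int(st[k,4])) for k in range(1,n) if st[k,4]>15])
uu=proj((.548,.319,.06),*B[1:]).astype(int); q=B[0][uu[1]-35:uu[1]+35,uu[0]-50:uu[0]+70]
uw=proj((.5242,-.319,.11),*W[1:]).astype(int); y=max(uw[1]-60,0); w=W[0][y:y+120,uw[0]-70:uw[0]+70]
save('fin.png',np.hstack([cv2.resize(a,(266,240),interpolation=2) for a in (w,q,B[0][sl])]))
```

```text
31.775 [ 0.53091134 -0.25728515  0.24301861] [ 0.72013445 -0.00151822  0.7789608 ]
cap [321.07942339 130.36275755] flange [320.97834411 127.97473789]
cap [355.47350778 141.46390641] flange [354.65920304 154.48429695]
side diff >40 at stand 32
[([389.0, 34.0], 8218), ([551.0, 1.0], 99), ([580.0, 2.0], 66), ([570.0, 18.0], 201), ([631.0, 6.0], 77), ([539.0, 18.0], 198), ([625.0, 27.0], 27), ([503.0, 45.0], 220), ([477.0, 73.0], 915), ([605.0, 117.0], 6328), ([502.0, 158.0], 12738), ([564.0, 110.0], 69), ([554.0, 146.0], 63), ([546.0, 180.0], 54), ([586.0, 192.0], 68), ([403.0, 190.0], 16), ([378.0, 252.0], 5816), ([585.0, 236.0], 1038), ([348.0, 278.0], 141), ([550.0, 285.0], 238), ([579.0, 295.0], 141), ([296.0, 293.0], 69), ([501.0, 309.0], 833), ([563.0, 332.0], 2776)]
```

View pics/fin.png

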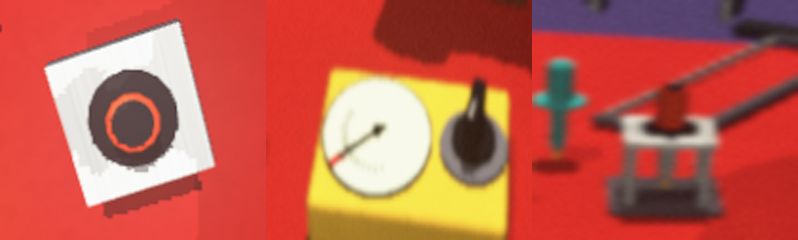

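The final crops show the probe hanging upright in the stand hole (cap at (134,122) inside its flange) and the pointer tip on the red mark (337,160). There are no image changes at the bystanders. Handing in.

```bash
python3 -c "
from workcell import env
print(env.close_job())"
```

```text
the job is handed in; nothing more can be done
None
```

The job is handed in at about 32 s: pointer on the red mark, yellow then blue pressed at about 3 N for over half a second each, white not pressed, probe back in its stand, and no sign that the bin, grinder or tin moved; the judge's verdict was not shown.

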